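Lock the welding-jig carriage with its linch pin

ROBOT

A 7-joint arm with a two-finger parallel gripper is mounted at the origin on the work surface. World frame = base frame: x ahead of the robot, y to its left, z up, the work surface at z = 0. Lengths are in m, angles in rad, forces in N, time in s.
With the tool pointing down it reaches from about 0.35 to 0.9 m from the base axis. Payload 8.1 kg.
Tool frame: the origin (TCP) lies between the finger pads; the fingertips stand 8 mm ahead of it and the grasp point (between the pads) lies 11 mm behind it; z points along the fingers, y is the direction in which the jaws open and shut (so a half turn about z gives the same grasp; the last joint's range is limited). The gripper opens to 92 mm and grips with 3 to 60 N. Pads are 19 mm wide; open, the fingers measure 130 mm over their backs; the gripper's body (75 mm by 190 mm) begins 47 mm behind the grasp point.
Start: joints at [1.065, 0.434, 0.025, 1.573, -0.012, 1.134, -0.075], TCP at [0.245, -0.575, 0.235] pointing down, gripper open.
Joint ranges: [-2.62, 2.62], [-0.44, 2.09], [-1.27, 1.32], [0.08, 2.57], [-1.32, 4.46], [0.12, 2], [-2.74, 2.74]. Speed limits (rad/s): [2.22, 2.22, 3.01, 3.01, 3.14, 3.14, 3.14].

INTERFACE

Orientations are given as a unit quaternion [w, x, y, z].
In Python, from rig import env gives the robot as it stands.
- The arm moves only by the tool arm_command, never from a script. Its argument "plan" is one flat list of numbers, 7 for each row, row after row: the turn, a rotation vector about the tool's x, y, z in rad, then the shift along the tool's x, y, z in cm, then the opening in per cent of the stroke, from 0 (shut) to 100 (fully open). A call has 1 to 20 rows; each row shifts and turns the commanded pose from where the row before left it, along the tool's axes as they then stand; what a row does not reach is not made up. A row lasts 1/10 s, in which the tool goes at most 50 mm and 8.59 degrees, less where a joint would pass 70% of its speed; a pose out of reach is approached as far as the arm can. A call is refused whole if a number of a shift passes 5 or a number of a turn 0.15, either way. A call with a gripper value outside its range is refused whole. The fingers move at their own pace and stop on an object; "newtons" is the grip in N (left out, the last holds). Time passes only in rows, so rows that do not move let the fingers close. It gives the time, the measured TCP pose, the force and the opening at its end, in the units of the state.
- env.state(): the state, without advancing time (a new reading comes with each control period).
- env.grab_frame(name): name is "side" or "top"; returns the picture (384x512x3 uint8, blue, green, red); there is no depth.
- env.calibration(name): a dict with "fx", "fy", "cx", "cy" (pixels), "dist" ([k1, k2, p1, p2, k3] as OpenCV has them; the pictures are not rectified), "world_to_cam" (4x4, takes a point from world to camera coordinates). Camera axes: x right, y down, z forward; pixel columns grow to the right and rows downward; lengths in m; the calibration is good to about 2 mm. A picture is of the moment at which its call begins. calibration takes no time and is no camera call.
- env.sign_off(): hands the job in, once; it reports no verdict.
The state is a dict: "time": time; "joints": joint angles; "qvel": joint speeds; "effort": joint torques, N m; "ee_pos": TCP position; "orientation": TCP orientation; "force": force on the tool from outside, world axes, zero at the start; "wrist_torque": the same for the moment, N m; "opening": finger opening in m.
Only numpy, scipy, OpenCV 4.12 (cv2) and the standard library are available. Lean on these libraries where they do the work, as an engineer would, in place of code of your own. Each camera call takes 0.05 s, during which the arm holds its last target.

TASK

Push the stiff jig carriage along its rails until it stops at its hidden end stop. Then push the linch pin all the way down through the tube and the bar, and flip its sprung ring over the end of the tube until it snaps shut around the tube and the pin's lower end. Leave the other things on the bench where they are.

Things in the scene. Friction and masses are not known exactly. Their poses are not given: they have to be found in the camera images.
- slide: Fixed jig slide on the bench. Origin on the bench top; x across the rails, +y the way the carriage moves home, z up. Dark bed plate 100 mm wide, y -195 to +150, 12 mm thick; two aluminium rails; at y 15 to 60 a grey housing 52 mm wide, top 94 mm above the bench, with the end stop hidden inside. The linch pin stands upright at x 0, y 95.
- tube_end (a point): Centre of the open end of the steel receiver tube: 30 mm in diameter, level, running along the slide's y from the housing to here, 75 mm above the bench (tube top 90 mm). The linch pin's cross hole through it is 20 mm back from here. Axes as the slide's.
- carriage (a joint): How far the aluminium carriage has slid towards the housing: 0 rearmost, 0.090 m at the hidden end stop (home). Starts at 0 to 0.045. Rubs with about 6 N and stays where left. Its steel bar runs inside the tube; the bar's cross hole (16 mm long, for the 10 mm round-tipped pin) is under the pin only when home within about 3 mm.
- push_face (a point): Middle of the rear (slide -y) face of the carriage's push plate: upright steel plate at the carriage's rear end, 50 mm wide (x), 8 mm thick (y), from 46 to 108 mm above the bench; this point is 85 mm above the bench. The space behind it is free down to the bed plate. Axes as the slide's.
- linch (a joint): How far the linch pin has been pushed down: 0 raised, 0.034 m fully home with its head sitting on the tube. Starts between 0 and 0.004. Moves with about 8 N of friction and stays where it is left.
- pin_head (a point): Centre of the flat top of the linch pin's head, a dark steel cylinder 24 mm in diameter, 19 mm high; its top is 109 mm above the bench when fully home. Shank 10 mm thick, 38 mm long: 8 mm shows under the tube when home. Axes as the slide's.
- ring (a joint): Angle of the pin's sprung ring: 0 open, leaning 45 deg back from upright to slide -y; 0.79 upright; 2.36 level, out past the tube end (+y); 3.93 hanging down, shut round tube and pin end. Hinge along slide x, through the head 12 mm below its top. Over-centre spring, about 3 N at the rim: flies back open before 2.45 rad, snaps shut beyond. Cannot shut unless the pin is down.
- ring_rim (a point): Middle of the wire at the ring's far rim, 52 mm from the hinge; the ring is a 5 mm steel wire loop, 52 mm in diameter at the wire's middle (57 mm outside, 47 mm inside), fixed to the pin head at the hinge.
- pliers: Bystander: pliers 150 mm long with red grips lying beside the slide; origin under the pivot. Leave alone.
- screwdriver: Bystander: screwdriver lying beside the slide on its far side. Leave alone.
- terminal: Bystander: small white ceramic terminal block 34 by 22 by 16 mm beside the tube; origin at the centre of its underside. Leave alone.
- brush: Bystander: hand brush on the right of the bench. Leave alone.
- wood_block: Bystander: wooden block 100 by 70 by 60 mm on the left of the bench. Leave alone.

How it is judged:
By the outcome, as a careful person would: the job done as asked, in the order asked, and still so for the second after the job is handed in, with the robot touching nothing.
It also fails if it takes over 58 s, if anything falls off the work surface, if the arm or the gripper's body presses on something with over 40 N, if the wrist force passes 120 N, or if a joint passes its speed limit or range.

## Working session

There is one attempt and no reset: what is moved stays moved. The work goes in short steps, Python scripts to look and compute and a tool call to move; the robot and the scene stay as the last step left them, time stands still between calls to the robot, and variables do not carry over. Pictures are saved under pics/ and viewed, and the job is handed in when it is done.

Besides the shell and the picture viewer there is one more tool, called after "Request:" as name(argument=value, ...) on one line, values as JSON. arm_command: Moves the arm, as the interface text tells. Its arguments: {"type":"object","properties":{"plan":{"type":"array","items":{"type":"number"}},"newtons":{"type":"number"}},"required":["plan"]}

```bash
ls; mkdir -p pics; python3 - <<'E'
from rig import env
import cv2
s=env.state()
print(s)
for n in("side","top"):
    cv2.imwrite(f"pics/{n}0.png",env.grab_frame(n)); print(env.calibration(n))
E
```

```text
pics
{'time': 0.0, 'joints': array([ 1.06538594,  0.43518691,  0.02494516,  1.5740928 , -0.0116006 ,
        1.13396633, -0.07508975]), 'qvel': array([-5.62168673e-04,  2.17279647e-03, -1.03680768e-06,  9.83824693e-04,
       -1.88221606e-04, -1.55227929e-03,  2.44045867e-04]), 'effort': array([-1.06151205e-03, -6.67854524e+01,  9.84310247e-01, -3.14449811e+01,
       -6.06885902e-02,  4.30893211e-02,  1.37291195e-04]), 'ee_pos': array([ 0.24477703, -0.57454489,  0.2339687 ]), 'orientation': array([-7.24025685e-04,  9.79789617e-01,  2.00029342e-01, -2.11503798e-04]), 'force': array([ 0.22558094,  0.55030998, -0.30900983]), 'wrist_torque': array([ 0.00986021, -0.01767431,  0.04343488]), 'opening': 0.09144292969873934}
{'fx': 370.8446177088, 'fy': 370.8446177088, 'cx': 257.0051653473707, 'cy': 199.7303290105843, 'dist': array([-0.09684185,  0.        ,  0.        ,  0.        ,  0.        ]), 'world_to_cam': array([[-0.78405023, -0.62068267,  0.00427368,  0.39689463],
       [-0.40522633,  0.50664468, -0.76098804,  0.29010241],
       [ 0.47016685, -0.59838465, -0.64875183,  1.09978184],
       [ 0.        ,  0.        ,  0.        ,  1.        ]])}
{'fx': 420.947938302256, 'fy': 420.947938302256, 'cx': 253.63621836977418, 'cy': 190.88261820651084, 'dist': array([-0.04833232,  0.        ,  0.        ,  0.        ,  0.        ]), 'world_to_cam': array([[-0.00741141, -0.99996209,  0.00457141, -0.0115122 ],
       [-0.99609849,  0.0069806 , -0.08797193,  0.54450036],
       [ 0.08793668, -0.00520558, -0.99611246,  1.41256554],
       [ 0.        ,  0.        ,  0.        ,  1.        ]])}
```

View pics/side0.png

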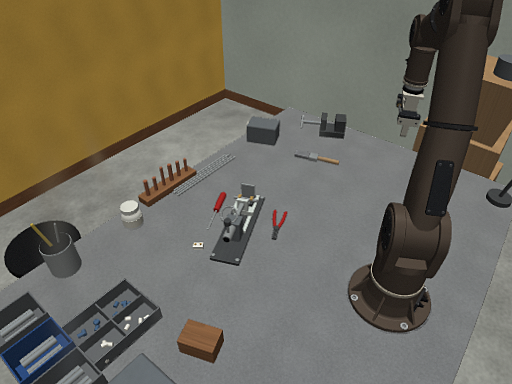

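View pics/top0.png

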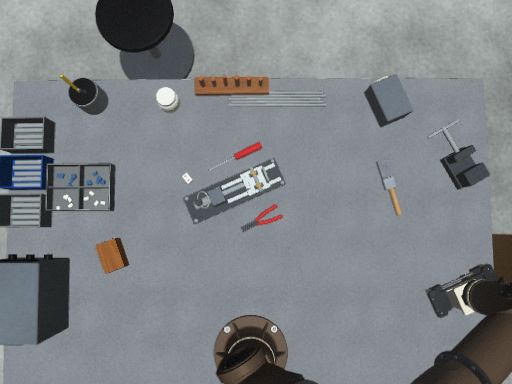

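The top view shows the slide's bed running from about (277,170) at the rear to (195,210) at the tube end. The pliers are below it, and the screwdriver and white terminal above. I'll zoom in.

```bash
python3 - <<'E'
import cv2
a=cv2.imread("pics/top0.png")[135:235,170:300]; cv2.imwrite("pics/top0z.png",cv2.resize(a,None,fx=6,fy=6,interpolation=cv2.INTER_CUBIC))
a=cv2.imread("pics/side0.png")[170:270,185:305]; cv2.imwrite("pics/side0z.png",cv2.resize(a,None,fx=6,fy=6,interpolation=cv2.INTER_CUBIC))
E
```

```text
(no output)
```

View pics/top0z.png

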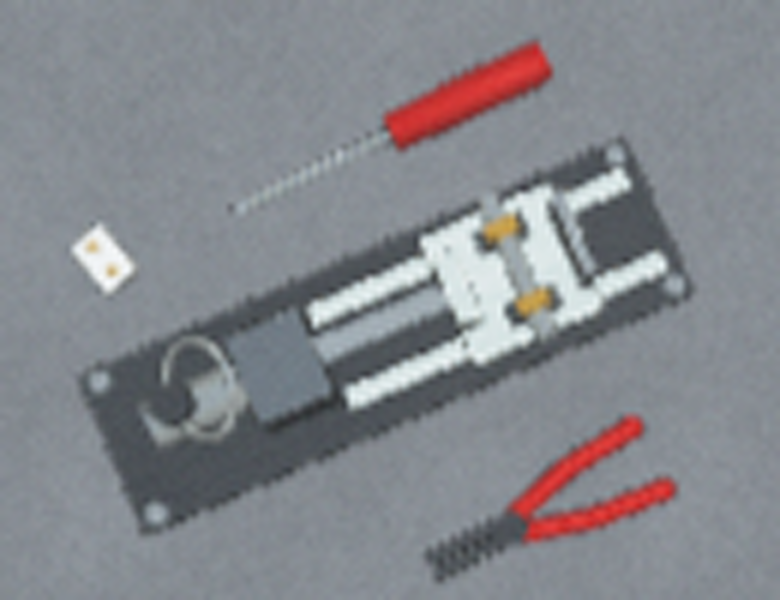

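View pics/side0z.png

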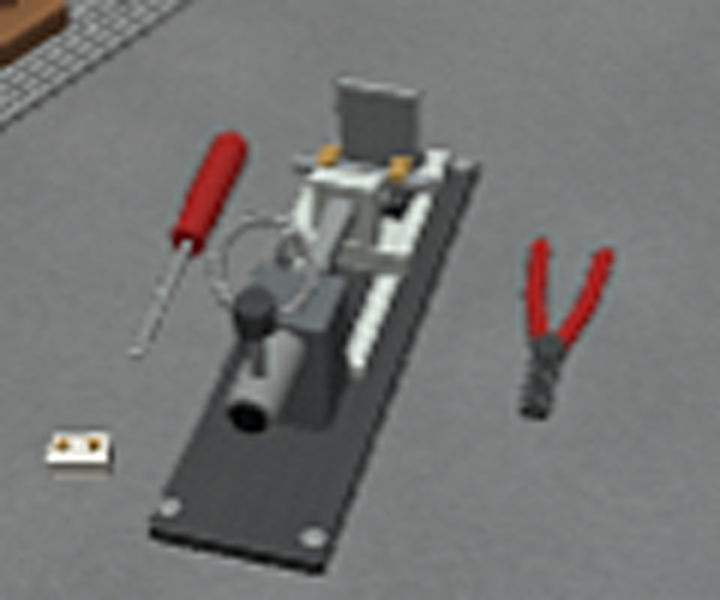

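```bash
cat > h.py <<'E'
import numpy as np,cv2
from rig import env
C={n:env.calibration(n) for n in("side","top")}
def K(c): return np.array([[c['fx'],0,c['cx']],[0,c['fy'],c['cy']],[0,0,1.]])
def ray(n,uv):
    c=C[n];p=cv2.undistortPoints(np.array([[uv]],float),K(c),c['dist'])[0,0]
    R=c['world_to_cam'][:3,:3];t=c['world_to_cam'][:3,3]
    return -R.T@t, R.T@np.array([p[0],p[1],1.])
def plane(n,uv,z):
    o,d=ray(n,uv); return (o+d*(z-o[2])/d[2])
def tri(us,ut):
    o1,d1=ray("side",us);o2,d2=ray("top",ut);d1/=np.linalg.norm(d1);d2/=np.linalg.norm(d2)
    k=np.linalg.lstsq(np.c_[d1,-d2],o2-o1,rcond=None)[0]
    a,b=o1+k[0]*d1,o2+k[1]*d2
    return (a+b)/2,np.linalg.norm(a-b)
def proj(n,P):
    c=C[n];M=c['world_to_cam'];r=cv2.Rodrigues(M[:3,:3])[0]
    return cv2.projectPoints(np.array(P,float).reshape(-1,1,3),r,M[:3,3],K(c),c['dist'])[0][:,0]
def unz(p,off,f=6): return (np.array(p)+.5)/f-.5+np.array(off)
def fit(L,W):
    L=np.array(L)[:,:2];W=np.array(W)[:,:2];a,b=L.mean(0),W.mean(0)
    H=(L-a).T@(W-b);th=np.arctan2(H[0,1]-H[1,0],H[0,0]+H[1,1])
    R=np.array([[np.cos(th),-np.sin(th)],[np.sin(th),np.cos(th)]])
    return th,b-R@a,np.linalg.norm((R@L.T).T+b-R@a-W,axis=1)
E
python3 - <<'E'
from h import *
print([(-C[n]['world_to_cam'][:3,:3].T@C[n]['world_to_cam'][:3,3]).round(3) for n in C])
L=[(.05,.15),(-.05,.15),(.05,-.195),(-.05,-.195)]
T=[(80,380),(145,533),(622,137),(692,293)]
W=[plane("top",unz(p,(170,135)),.012) for p in T]
print(fit(L,W))
S=[(152,522),(323,568)]
# rear-right top corner
S.append((478,165))
W2=[plane("side",unz(p,(185,170)),.012) for p in S]
L2=[L[0],L[1],L[3]]
print(np.round(W,4),np.round(W2,4));print(fit(L2,W2))
print(fit(L+L2,W+W2))
# automated bolts check: minAreaRect of dark mask
im=env.grab_frame("top");g=cv2.GaussianBlur(im,(0,0),.7)
hsv=cv2.cvtColor(im,cv2.COLOR_BGR2HSV)
sub=im[135:235,170:300].max(2); print(np.percentile(sub,[1,5,10,20,50]))
m=(sub<90).astype(np.uint8);n,l,st,_=cv2.connectedComponentsWithStats(m);k=1+st[1:,4].argmax()
c=np.argwhere(l==k)[:,::-1].astype(np.float32)
r=cv2.minAreaRect(c);print(r,cv2.boxPoints(r)+[170,135]);print([unz(p,(170,135)) for p in T])
E
```

```text
[array([-0.088,  0.757,  0.933]), array([ 0.418, -0.008,  1.455])]
(np.float64(0.41209907729715156), array([0.53852267, 0.07312366]), array([0.00307254, 0.00259874, 0.00148341, 0.00201805]))
[[ 0.5229  0.2278  0.012 ]
 [ 0.4352  0.1901  0.012 ]
 [ 0.6615 -0.0844  0.012 ]
 [ 0.5706 -0.1236  0.012 ]] [[ 0.5215  0.2274  0.012 ]
 [ 0.4284  0.1937  0.012 ]
 [ 0.5667 -0.1214  0.012 ]]
(np.float64(0.4097398123653751), array([0.53479513, 0.07444247]), array([0.00457265, 0.00179656, 0.00290228]))
(np.float64(0.412088257905981), array([0.53695087, 0.07371837]), array([0.00335231, 0.00425583, 0.00083324, 0.0019292 , 0.00394877,
       0.0037028 , 0.00433484]))
[ 82.  88.  95. 142. 147.]
((46.982757568359375, 64.20689392089844), (27.85430145263672, 60.722373962402344), 68.19859313964844) [[183.62068939 197.55172348]
 [239.99999237 175.        ]
 [250.34482574 200.86206055]
 [193.96552277 223.41378784]]
[array([182.91666667, 197.91666667]), array([193.75      , 223.41666667]), array([273.25      , 157.41666667]), array([284.91666667, 183.41666667])]
```

```bash
cat >> h.py <<'E'
TH=0.412;O=np.array([.5372,.0735])
def w(x,y,z):
    c,s=np.cos(TH),np.sin(TH); return np.array([O[0]+c*x-s*y,O[1]+s*x+c*y,z])
def loc(P):
    c,s=np.cos(TH),np.sin(TH); d=P[:2]-O; return np.array([c*d[0]+s*d[1],-s*d[0]+c*d[1],P[2]])
def zoom(n,im,off,size,f,fn,pts=[],lines=[]):
    a=cv2.resize(im[off[1]:off[1]+size[1],off[0]:off[0]+size[0]],None,fx=f,fy=f,interpolation=cv2.INTER_CUBIC)
    q=lambda P:tuple(int(round(v)) for v in (proj(n,[P])[0]-np.array(off)+.5)*f-.5)
    for A,B in lines: cv2.line(a,q(A),q(B),(0,255,0),1)
    for P in pts: cv2.circle(a,q(P),3,(0,0,255),-1)
    cv2.imwrite(fn,a)
def box(x0,x1,y0,y1,z): 
    p=[w(x0,y0,z),w(x1,y0,z),w(x1,y1,z),w(x0,y1,z)]; return list(zip(p,p[1:]+p[:1]))
E
python3 - <<'E'
from h import *
# plate top edges: side zoom rear/front top edge
for p in [(340,80),(420,92)]: print('side',loc(plane("side",unz(p,(185,170)),.108)).round(4))
for p in [(555,192),(590,278),(572,192),(603,285)]: print('top',loc(plane("top",unz(p,(170,135)),.108)).round(4))
l=box(-.05,.05,-.195,.15,.012)+box(-.026,.026,.015,.06,.094)+box(-.015,.015,.06,.115,.075)
pts=[w(0,.095,.143),w(0,.095,.09),w(0,.095-.0368,.131+.0368),w(0,.115,.075)]
for n,o,s in(("top",(170,135),(130,100)),("side",(185,170),(120,100))):
    zoom(n,cv2.imread(f"pics/{n}0.png"),o,s,6,f"pics/{n}1z.png",pts,l)
E
```

```text
side [ 0.0227 -0.1349  0.108 ]
side [-0.027  -0.1361  0.108 ]
top [ 0.0252 -0.138   0.108 ]
top [-0.0249 -0.1361  0.108 ]
top [ 0.0215 -0.1464  0.108 ]
top [-0.0312 -0.141   0.108 ]
```

View pics/top1z.png

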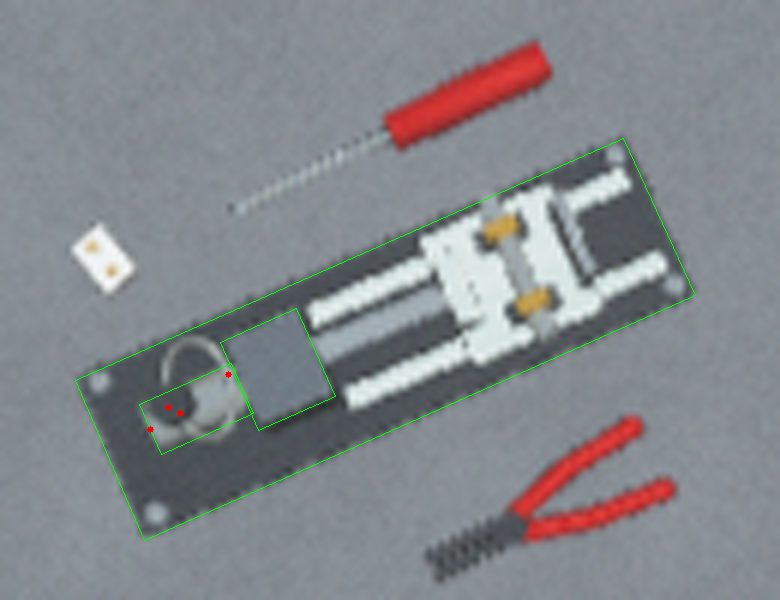

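View pics/side1z.png

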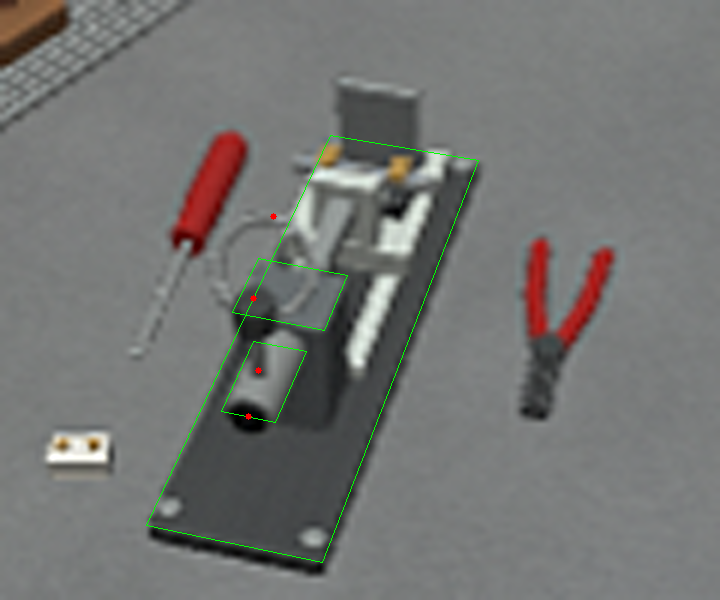

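The overlay matches both views: yaw is about 0.412 and the origin about (0.537, 0.0735). The push plate's rear face is near slide y −0.142. First I'll turn the tool so its x lies along slide y, then travel.

Request:
arm_command(plan=[0,0,-0.15,0,0,0,0,0,0,-0.15,0,0,0,0,0,0,-0.15,0,0,0,0,0,0,-0.15,0,0,0,0,0,0,-0.15,0,0,0,0,0,0,-0.15,0,0,0,0,0,0,-0.15,0,0,0,0,0,0,-0.15,0,0,0,0,0,0,-0.15,0,0,0,0,0,0,-0.15,0,0,0,0,0,0,-0.08,0,0,0,0], newtons=40)

```text
time: 1.25
ee_pos: [0.2447, -0.5748, 0.2343]
orientation: [-0.0, 0.545, 0.838, 0.0]
force: [-0.1, 0.2, -0.6]
opening: 0.0082
```

```bash
cat > st.py <<'E'
from h import *
from scipy.spatial.transform import Rotation as Ro
s=env.state();q=s['orientation'];R=Ro.from_quat([q[1],q[2],q[3],q[0]]).as_matrix()
c,sn=np.cos(TH),np.sin(TH);Rs=np.array([[c,-sn,0],[sn,c,0],[0,0,1]])
print('t',round(s['time'],2),'loc mm',(loc(s['ee_pos'])*1000).round(1),'F loc',(Rs.T@s['force']).round(1),'tau',s['wrist_torque'].round(2),'open',round(s['opening']*1000,1))
print('tool in slide x:',(Rs.T@R)[:,0].round(3),'z:',(Rs.T@R)[:,2].round(3),'J',s['joints'].round(2))
E
python3 st.py
```

```text
t 1.25 loc mm [-527.6 -477.   234.3] F loc [-0.   0.2 -0.6] tau [-0.01 -0.09  0.07] open 8.2
tool in slide x: [-0.006  1.     0.001] z: [ 0.     0.001 -1.   ] J [ 1.31  0.46 -0.33  1.55  0.16  1.16  1.36]
```

Request:
arm_command(plan=[0,0,0,1.53,2.64,0,0,0,0,0,1.53,2.64,0,0,0,0,0,1.53,2.64,0,0,0,0,0,1.53,2.64,0,0,0,0,0,1.53,2.64,0,0,0,0,0,1.53,2.64,0,0,0,0,0,1.53,2.64,0,0,0,0,0,1.53,2.64,0,0,0,0,0,1.53,2.64,0,0,0,0,0,1.53,2.64,0,0,0,0,0,1.53,2.64,0,0,0,0,0,1.53,2.64,0,0,0,0,0,1.53,2.64,0,0,0,0,0,1.53,2.64,0,0,0,0,0,1.53,2.64,0,0,0,0,0,1.53,2.64,0,0,0,0,0,1.53,2.64,0,0,0,0,0,1.53,2.64,0,0,0,0,0,1.53,2.64,0,0,0,0,0,1.53,2.64,0,0])

```text
time: 3.25
ee_pos: [0.6067, -0.0823, 0.2344]
orientation: [-0.0, 0.548, 0.837, -0.0]
force: [-0.2, -0.1, 0.0]
opening: 0.0006
```

```bash
python3 st.py
```

```text
t 3.25 loc mm [   1.3 -170.6  234.4] F loc [-0.3 -0.   0. ] tau [ 0.02 -0.18 -0.01] open 0.6
tool in slide x: [0. 1. 0.] z: [-0.001  0.    -1.   ] J [ 0.39  0.47 -0.5   1.57  0.24  1.16  0.25]
```

Request:
arm_command(plan=[0,0,0,0,0,2.7,0,0,0,0,0,0,2.7,0,0,0,0,0,0,2.7,0,0,0,0,0,0,2.7,0])

```text
time: 3.65
ee_pos: [0.6061, -0.0832, 0.1254]
orientation: [-0.0, 0.548, 0.837, -0.0]
force: [0.8, -0.2, 0.3]
opening: 0.0006
```

```bash
python3 - <<'E'
from h import *
for n,o,s in(("top",(170,135),(130,100)),("side",(185,150),(120,100))):
    zoom(n,env.grab_frame(n),o,s,6,f"pics/{n}2z.png")
E
python3 st.py
```

```text
t 3.75 loc mm [  -2.  -170.4  123. ] F loc [-1.1 -0.9 -0. ] tau [ 0.02 -0.09  0.06] open 0.0
tool in slide x: [0.    1.    0.003] z: [-0.006  0.003 -1.   ] J [ 0.37  0.57 -0.47  1.7   0.3   0.95  0.19]
```

View pics/side2z.png

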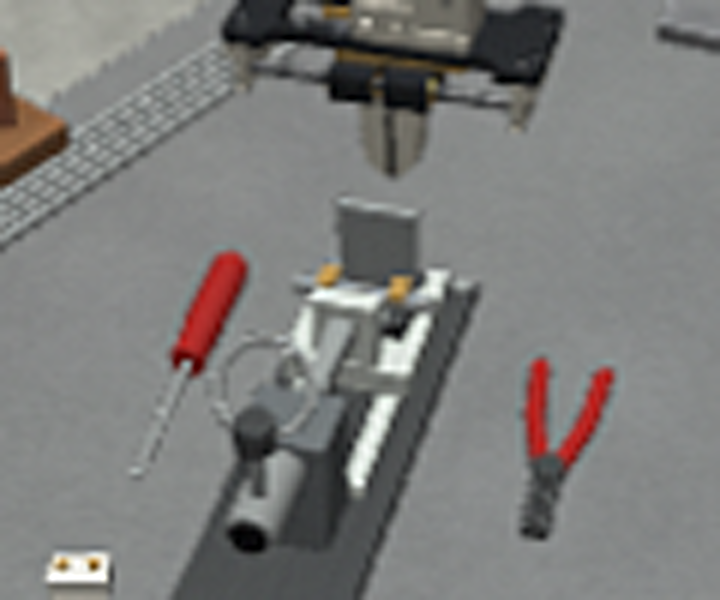

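View pics/top2z.png

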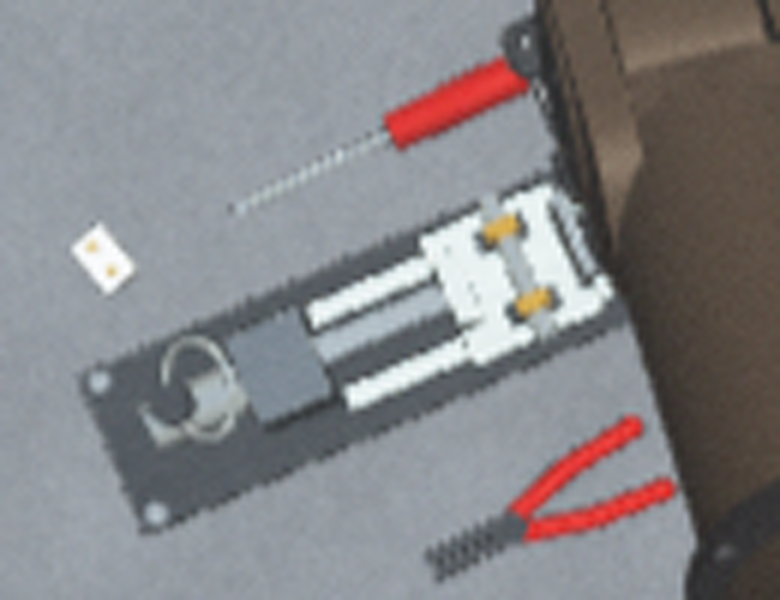

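The side view shows the closed fingers behind the push plate, with their tips at about (395,175) and tapering. I'll go down and push.

Request:
arm_command(plan=[0,0,0,0,0.2,2,0,0,0,0,0,0,2,0,0,0,0,0,0,0,0,0,0,0,0.5,0,0,0,0,0,0,0.5,0,0,0,0,0,0,0.5,0,0,0,0,0,0,0.5,0,0,0,0,0,0,0.5,0,0,0,0,0,0,0.5,0,0,0,0,0,0,0.5,0,0,0,0,0,0,0.5,0,0,0,0,0,0,0.5,0,0,0])

```text
time: 4.95
ee_pos: [0.5915, -0.0429, 0.0878]
orientation: [0.002, 0.548, 0.836, -0.0]
force: [3.3, -5.9, 2.4]
opening: 0.0004
```

```bash
python3 st.py
```

```text
t 4.95 loc mm [   3.1 -128.4   87.8] F loc [ 0.7 -6.7  2.4] tau [-1.2  -0.77 -0.04] open 0.4
tool in slide x: [ 0.002  1.    -0.003] z: [ 0.002 -0.003 -1.   ] J [ 0.3   0.58 -0.46  1.78  0.33  0.85  0.09]
```

Request:
arm_command(plan=[0,0,0,0.4,0,0,0,0,0,0,0.4,0,0,0,0,0,0,0.4,0,0,0,0,0,0,0.4,0,0,0,0,0,0,0.4,0,0,0])

```text
time: 5.45
ee_pos: [0.5835, -0.0245, 0.0878]
orientation: [0.002, 0.548, 0.836, -0.0]
force: [3.0, -5.7, 2.8]
opening: 0.0006
```

```bash
python3 st.py
```

```text
t 5.45 loc mm [   3.2 -108.3   87.8] F loc [ 0.4 -6.4  2.8] tau [-1.16 -0.73 -0.04] open 0.6
tool in slide x: [ 0.002  1.    -0.003] z: [ 0.002 -0.003 -1.   ] J [ 0.27  0.57 -0.46  1.81  0.33  0.83  0.06]
```

Request:
arm_command(plan=[0,0,0,0.3,0,0,0,0,0,0,0.3,0,0,0,0,0,0,0.3,0,0,0,0,0,0,0.3,0,0,0])

```text
time: 5.85
ee_pos: [0.5787, -0.0134, 0.0877]
orientation: [0.002, 0.548, 0.836, -0.0]
force: [3.3, -6.4, 2.2]
opening: 0.0005
```

```bash
python3 st.py
```

```text
t 5.85 loc mm [  3.2 -96.2  87.7] F loc [ 0.4 -7.2  2.2] tau [-1.18 -0.76 -0.05] open 0.5
tool in slide x: [ 0.002  1.    -0.003] z: [ 0.002 -0.003 -1.   ] J [ 0.25  0.57 -0.46  1.82  0.33  0.83  0.04]
```

Request:
arm_command(plan=[0,0,0,0.3,0,0,0,0,0,0,0.3,0,0,0,0,0,0,0.3,0,0,0])

```text
time: 6.15
ee_pos: [0.5765, -0.0085, 0.0879]
orientation: [0.004, 0.549, 0.836, -0.001]
force: [11.1, -20.6, -0.4]
opening: 0.0003
```

Request:
arm_command(plan=[0,0,0,0.3,0,0,0,0,0,0,0.3,0,0,0,0,0,0,0.3,0,0,0])

```text
time: 6.45
ee_pos: [0.5764, -0.0083, 0.0881]
orientation: [0.008, 0.552, 0.834, -0.003]
force: [25.0, -42.3, -7.0]
opening: 0.0006
```

```bash
python3 st.py
```

```text
t 6.45 loc mm [  3.1 -90.7  88.1] F loc [  5.9 -48.8  -7. ] tau [-8.75 -5.01  0.13] open 0.6
tool in slide x: [ 0.01   1.    -0.016] z: [ 0.004 -0.017 -1.   ] J [ 0.23  0.56 -0.45  1.83  0.34  0.82  0.01]
```

The force climbed to about 49 N with no travel, so the carriage is at its stop. I'll back off and lift.

Request:
arm_command(plan=[0,0,0,-1,0,0,0,0,0,0,-1.5,0,0,0,0,0,0,-1,0,0,0,0,0,0,0,0,-3,0,0,0,0,0,0,-3,0,0,0,0,0,0,-3,0,0,0,0,0,0,-1,0,0,0,0,0,0,0,0])

```text
time: 7.25
ee_pos: [0.5849, -0.027, 0.1881]
orientation: [0.001, 0.547, 0.837, 0.001]
force: [0.6, 0.1, -1.2]
opening: 0.0002
```

```bash
python3 - <<'E'
from h import *
for n,o,s in(("top",(170,135),(130,100)),("side",(185,150),(120,100))):
    zoom(n,env.grab_frame(n),o,s,6,f"pics/{n}3z.png")
E
python3 st.py
```

```text
t 7.35 loc mm [   2.  -111.   185.7] F loc [-0.   0.6 -1.4] tau [ 0.   -0.12 -0.02] open 0.8
tool in slide x: [-0.  1.  0.] z: [-0.001  0.    -1.   ] J [ 0.31  0.47 -0.5   1.7   0.25  1.04  0.14]
```

View pics/side3z.png

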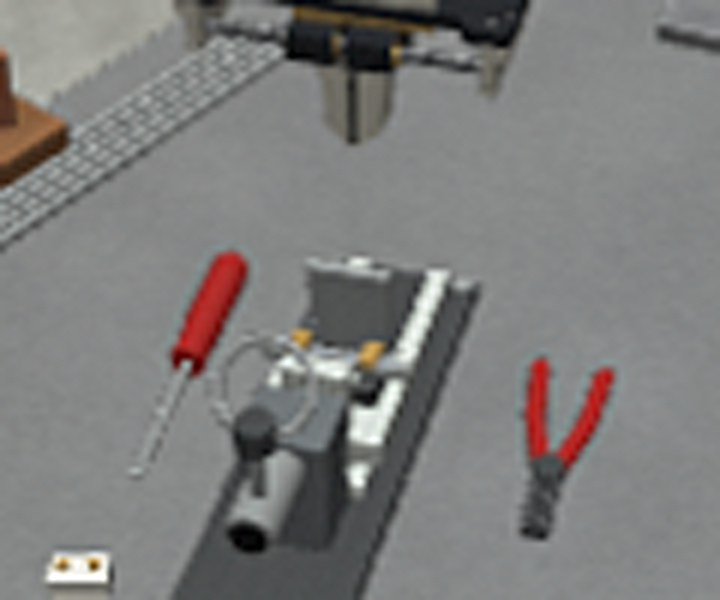

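View pics/top3z.png

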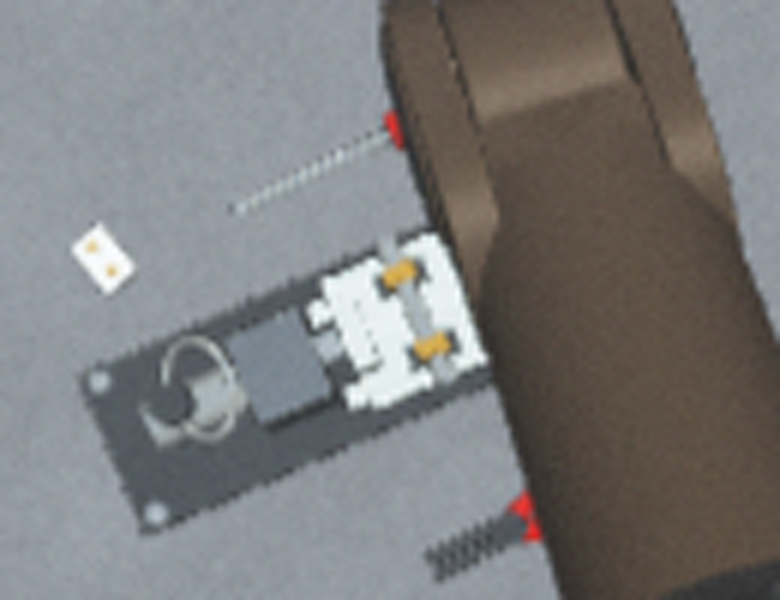

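Request:
arm_command(plan=[0,0,0,0,0,-3,0,0,0,0,2.5,0,0,0,0,0,0,2.5,0,0,0,0,0,0,2.5,0,0,0,0,0,0,2.5,0,0,0,0,0,0,2.5,0,0,0,0,0,0,2.5,0,0,0,0,0,0,2.5,-0.1,0,0,0,0,0,2.5,-0.1,0,0,0,0,0,0.9,0,0,0,0,0,0,0,0,0,0])

```text
time: 8.45
ee_pos: [0.4977, 0.1641, 0.2157]
orientation: [-0.001, 0.546, 0.837, -0.001]
force: [-0.8, -0.0, 0.8]
opening: -0.0
```

```bash
python3 st.py;python3 - <<'E'
from h import *
s=env.state()['ee_pos']
for n,o,s_ in(("side",(185,120),(120,100)),):
    zoom(n,env.grab_frame(n),o,s_,6,f"pics/{n}4z.png",[s,s-[0,0,.008],w(0,.095,.143)])
E
```

```text
t 8.45 loc mm [1.000e-01 9.880e+01 2.157e+02] F loc [-0.7  0.3  0.8] tau [-0.01 -0.17  0.02] open -0.0
tool in slide x: [-0.002  1.     0.   ] z: [-0.002  0.    -1.   ] J [ 0.03  0.36 -0.59  1.81  0.22  1.05 -0.22]
```

View pics/side4z.png

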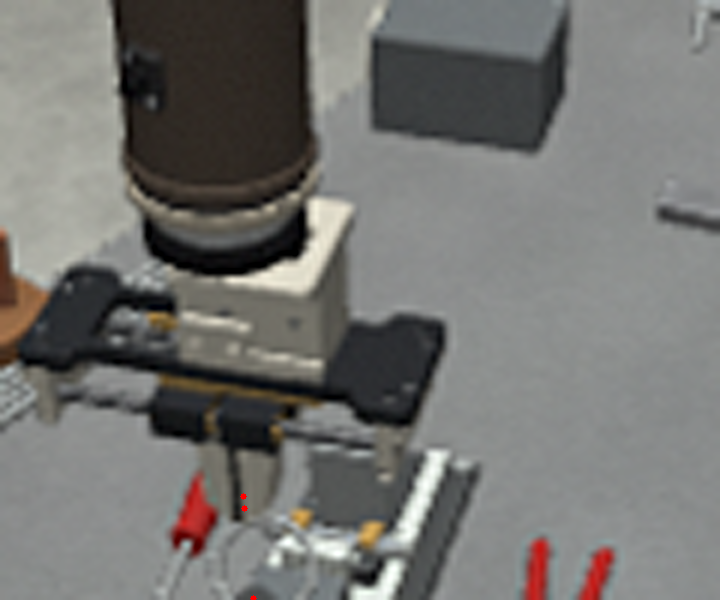

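Request:
arm_command(plan=[0,0,0,0,0,2,0,0,0,0,0,0,2,0,0,0,0,0,0,1,0,0,0,0,0,0,0.5,0,0,0,0,0,0,0.5,0,0,0,0,0,0,0.5,0])

```text
time: 9.1
ee_pos: [0.4991, 0.1632, 0.1519]
orientation: [0.0, 0.548, 0.837, 0.0]
force: [1.1, -0.1, 0.3]
opening: 0.0001
```

```bash
python3 st.py;python3 - <<'E'
from h import *
s=env.state()['ee_pos']
for n,o,s_ in(("side",(185,150),(120,100)),):
    zoom(n,env.grab_frame(n),o,s_,6,f"pics/{n}5z.png")
E
```

```text
t 9.1 loc mm [  1.   97.4 151.9] F loc [ 1.  -0.5  0.3] tau [-0.01 -0.11  0.04] open 0.1
tool in slide x: [ 0.001  1.    -0.   ] z: [ 0.001 -0.    -1.   ] J [ 0.01  0.43 -0.56  1.88  0.28  0.91 -0.28]
```

View pics/side5z.png

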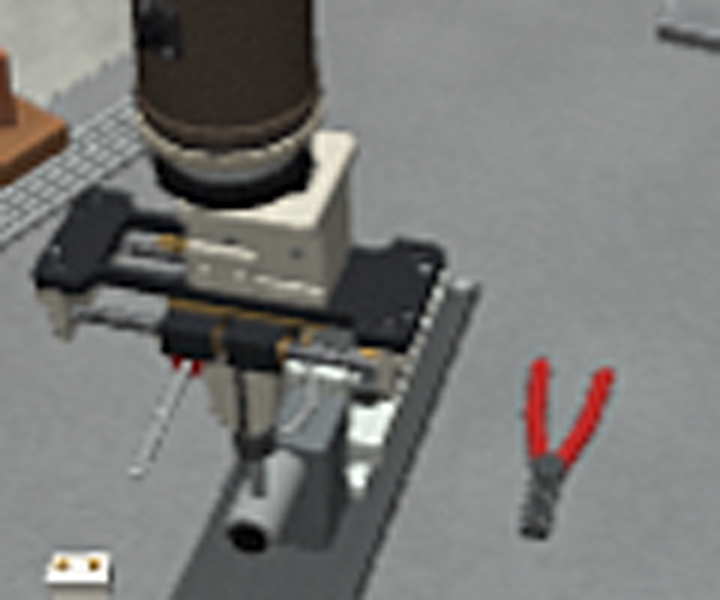

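The fingers sit right above the pin head at (252,440). Pressing now.

Request:
arm_command(plan=[0,0,0,0,0,0.3,0,0,0,0,0,0,0.3,0,0,0,0,0,0,0.3,0,0,0,0,0,0,0.3,0])

```text
time: 9.55
ee_pos: [0.4988, 0.1632, 0.1405]
orientation: [0.001, 0.548, 0.837, 0.0]
force: [-3.0, -1.6, 6.7]
opening: 0.0007
```

```bash
python3 st.py
```

```text
t 9.55 loc mm [  0.7  97.6 140.5] F loc [-3.5 -0.3  6.7] tau [-0.45  0.52  0.01] open 0.7
tool in slide x: [ 0.     1.    -0.001] z: [ 0.001 -0.001 -1.   ] J [-0.    0.44 -0.56  1.9   0.29  0.89 -0.29]
```

Request:
arm_command(plan=[0,0,0,0,0,0.3,0,0,0,0,0,0,0.3,0,0,0,0,0,0,0.3,0,0,0,0,0,0,0.2,0])

```text
time: 9.95
ee_pos: [0.4988, 0.1632, 0.1294]
orientation: [0.0, 0.548, 0.837, 0.0]
force: [-2.3, -2.1, 7.5]
opening: -0.0
```

```bash
python3 st.py
```

```text
t 9.95 loc mm [  0.7  97.5 129.4] F loc [-2.9 -1.   7.5] tau [-0.42  0.45 -0.  ] open -0.0
tool in slide x: [ 0.     1.    -0.001] z: [ 0.001 -0.001 -1.   ] J [-0.01  0.45 -0.55  1.91  0.31  0.86 -0.3 ]
```

Request:
arm_command(plan=[0,0,0,0,0,0.3,0,0,0,0,0,0,0.3,0,0,0,0,0,0,0.2,0])

```text
time: 10.25
ee_pos: [0.4988, 0.1632, 0.1214]
orientation: [0.0, 0.548, 0.837, 0.0]
force: [-1.9, -1.1, 7.1]
opening: 0.0002
```

Request:
arm_command(plan=[0,0,0,0,0,0.2,0,0,0,0,0,0,0.2,0])

```text
time: 10.45
ee_pos: [0.4988, 0.1632, 0.1175]
orientation: [0.0, 0.548, 0.837, 0.0]
force: [-3.2, -2.6, 7.7]
opening: 0.0001
```

```bash
python3 st.py
```

```text
t 10.45 loc mm [  0.7  97.6 117.5] F loc [-4.  -1.1  7.7] tau [-0.4   0.45  0.04] open 0.1
tool in slide x: [ 0.     1.    -0.001] z: [ 0.001 -0.001 -1.   ] J [-0.01  0.47 -0.54  1.92  0.32  0.84 -0.31]
```

Expected bottom is a TCP height of 117. I'll take small steps until the force rises.

Request:
arm_command(plan=[0,0,0,0,0,0.2,0,0,0,0,0,0,0.1,0])

```text
time: 10.65
ee_pos: [0.499, 0.1633, 0.1168]
orientation: [0.001, 0.548, 0.837, 0.0]
force: [-13.6, -7.7, 46.8]
opening: 0.0006
```

```bash
python3 st.py
```

```text
t 10.65 loc mm [  1.   97.6 116.8] F loc [-15.5  -1.6  46.8] tau [-1.79  3.09 -0.  ] open 0.6
tool in slide x: [ 0.     1.    -0.002] z: [ 0.002 -0.002 -1.   ] J [-0.02  0.47 -0.54  1.92  0.32  0.84 -0.32]
```

The pin bottomed at a TCP height of 116.8 mm, so the head top is at 109 mm. Next I'll lift, move back behind the ring, and open to about 40 mm to straddle the head.

Request:
arm_command(plan=[0,0,0,0,0,-2,0,0,0,0,0,0,-2,0,0,0,0,0,0,-2,0,0,0,0,0,0,-1,44,0,0,0,-2,0,0,44,0,0,0,-2,0,0,44,0,0,0,-1.6,0,0,44,0,0,0,0,0,0,44,0,0,0,0,0,0,44])

```text
time: 11.55
ee_pos: [0.5208, 0.1123, 0.1835]
orientation: [-0.0, 0.548, 0.837, 0.0]
force: [-1.0, 0.9, -0.4]
opening: 0.0398
```

```bash
python3 st.py;python3 - <<'E'
from h import *
for n,o,s_ in(("side",(185,150),(120,100)),("top",(170,135),(130,100))):
    zoom(n,env.grab_frame(n),o,s_,6,f"pics/{n}6z.png",[w(0,.095-.0368,.097+.0368),w(0,.095,.109)])
E
```

```text
t 11.55 loc mm [  0.5  42.1 183.5] F loc [-0.6  1.2 -0.4] tau [ 0.06 -0.07  0.04] open 39.8
tool in slide x: [0.001 1.    0.   ] z: [-0.  0. -1.] J [ 0.11  0.4  -0.56  1.83  0.25  0.98 -0.14]
```

View pics/side6z.png

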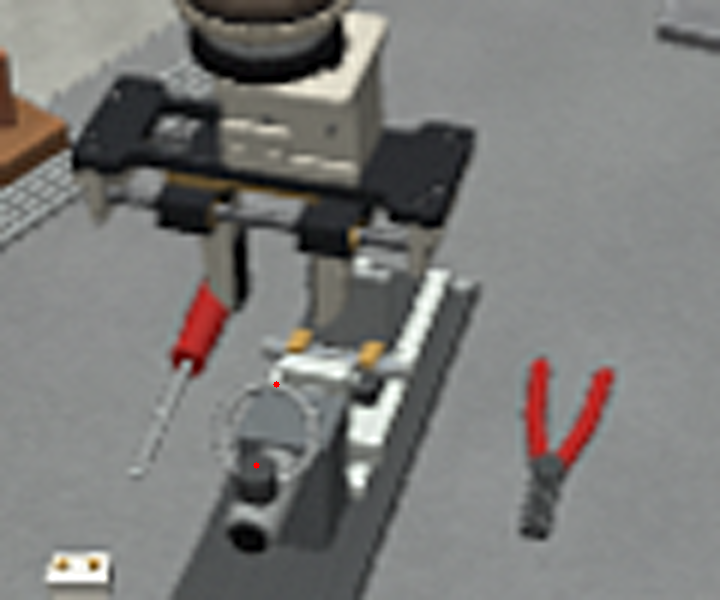

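View pics/top6z.png

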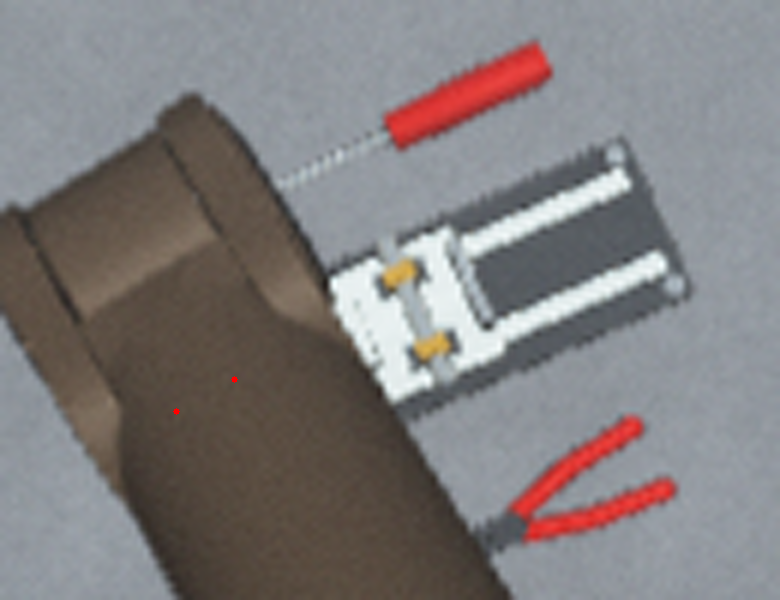

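The pin is down and the ring stands open around (268,420). I'll descend behind it.

Request:
arm_command(plan=[0,0,0,0,0,2,44,0,0,0,0,0,2,44,0,0,0,0,0,2,44,0,0,0,0,0,0,44])

```text
time: 12.05
ee_pos: [0.5191, 0.1124, 0.1216]
orientation: [-0.002, 0.547, 0.837, -0.001]
force: [0.2, -0.3, 0.4]
opening: 0.0403
```

```bash
python3 st.py
```

```text
t 12.05 loc mm [ -1.   42.9 121.6] F loc [ 0.1 -0.4  0.4] tau [-0.02 -0.1  -0.  ] open 40.3
tool in slide x: [-0.002  1.     0.001] z: [-0.004  0.001 -1.   ] J [ 0.08  0.47 -0.53  1.9   0.31  0.86 -0.19]
```

Request:
arm_command(plan=[0,0,0,0.8,0,0,44,0,0,0,0.8,0,0,44,0,0,0,0.8,0,0,44,0,0,0,0.8,0,0,44,0,0,0,0.8,0,0,44,0,0,0,0.5,0,-0.2,44])

```text
time: 12.65
ee_pos: [0.5029, 0.1539, 0.1261]
orientation: [0.0, 0.547, 0.837, 0.0]
force: [1.6, -4.2, -2.6]
opening: 0.0404
```

```bash
python3 st.py;python3 - <<'E'
from h import *
for n,o,s_ in(("side",(185,150),(120,100)),):
    zoom(n,env.grab_frame(n),o,s_,6,f"pics/{n}7z.png")
E
```

```text
t 12.65 loc mm [  0.8  87.4 126.1] F loc [-0.2 -4.5 -2.6] tau [-0.98 -0.6  -0.14] open 40.4
tool in slide x: [-0.001  1.    -0.   ] z: [ 0.001 -0.    -1.   ] J [ 0.01  0.46 -0.54  1.91  0.31  0.86 -0.28]
```

View pics/side7z.png

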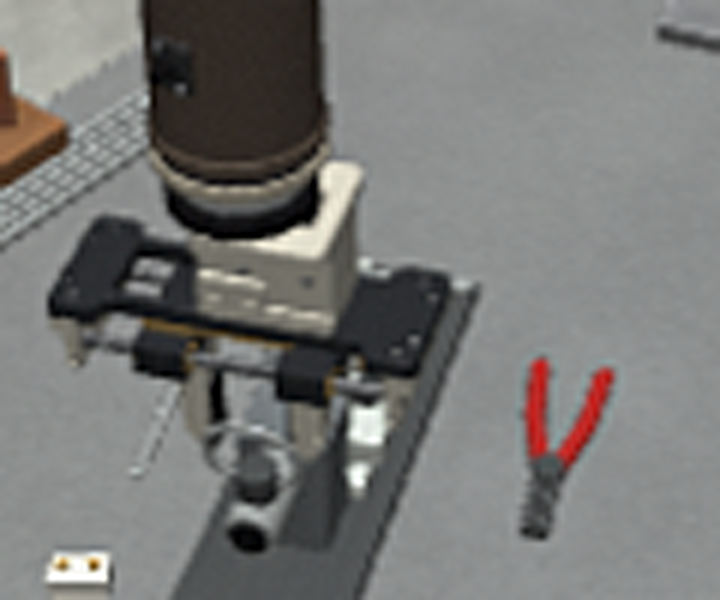

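Request:
arm_command(plan=[0,0,0,0.9,0,0,44,0,0,0,0.8,0,0,44,0,0,0,0.4,0,0.2,44,0,0,0,0.4,0,0.4,44,0,0,0,0.4,0,0.4,44,0,0,0,0.4,0,0.4,44])

```text
time: 13.3
ee_pos: [0.4904, 0.1817, 0.1117]
orientation: [0.001, 0.548, 0.836, -0.001]
force: [1.9, -5.2, 3.3]
opening: 0.0404
```

```bash
python3 st.py;python3 - <<'E'
from h import *
for n,o,s_ in(("side",(185,150),(120,100)),):
    zoom(n,env.grab_frame(n),o,s_,6,f"pics/{n}8z.png")
E
```

```text
t 13.3 loc mm [  0.5 117.9 111.7] F loc [-0.3 -5.5  3.3] tau [-1.29 -0.62 -0.02] open 40.4
tool in slide x: [ 0.002  1.    -0.002] z: [-0.    -0.002 -1.   ] J [-0.06  0.47 -0.53  1.93  0.32  0.83 -0.36]
```

View pics/side8z.png

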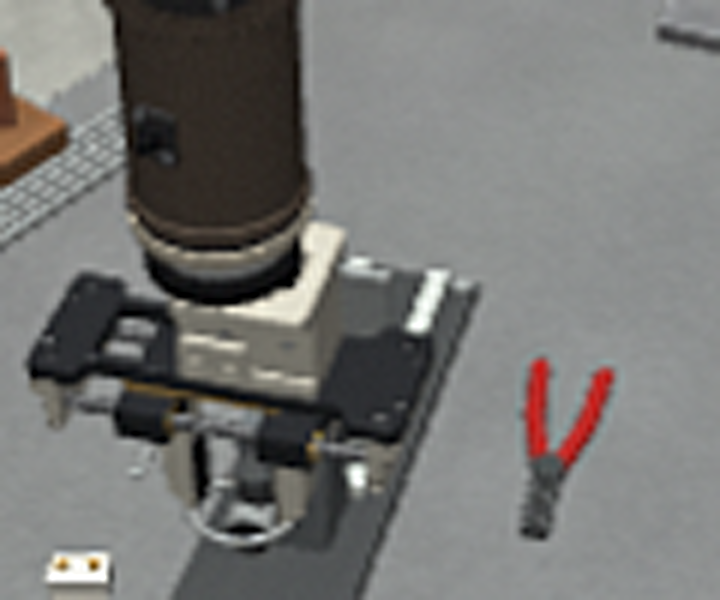

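The ring is over the top and nearly level, with its rim at (240,540). Pressing it down past level.

Request:
arm_command(plan=[0,0,0,0.3,0,0.5,44,0,0,0,0.3,0,0.5,44,0,0,0,0.2,0,0.5,44,0,0,0,0.1,0,0.5,44,0,0,0,0,0,0.2,44,0,0,0,0,0,0,44,0,0,0,0,0,0,44])

```text
time: 14.05
ee_pos: [0.4862, 0.1917, 0.0897]
orientation: [-0.0, 0.548, 0.837, -0.0]
force: [-1.2, 0.2, 0.4]
opening: 0.0405
```

```bash
python3 st.py;python3 - <<'E'
from h import *
for n,o,s_ in(("side",(185,150),(120,100)),):
    zoom(n,env.grab_frame(n),o,s_,6,f"pics/{n}9z.png")
E
```

```text
t 14.05 loc mm [  0.6 128.7  89.7] F loc [-1.   0.6  0.4] tau [-0.01 -0.16  0.06] open 40.5
tool in slide x: [0. 1. 0.] z: [-0.  0. -1.] J [-0.09  0.5  -0.52  1.95  0.35  0.78 -0.4 ]
```

View pics/side9z.png

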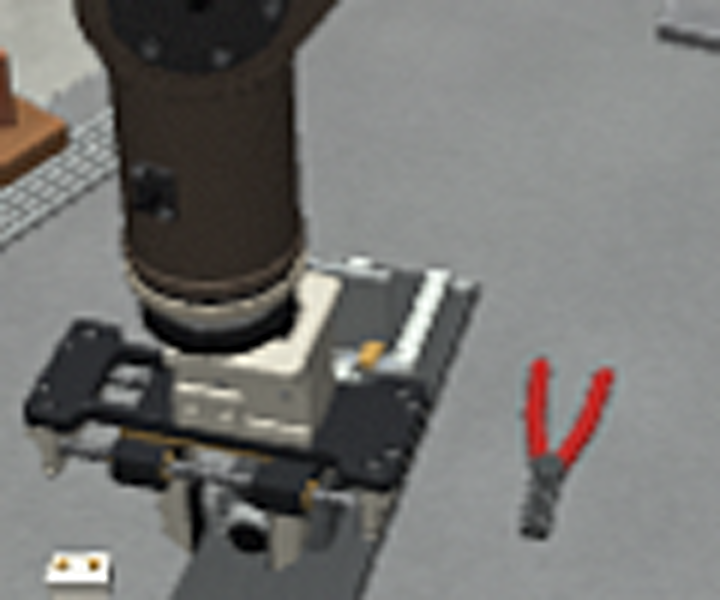

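The force dropped to zero and the ring is gone from under the fingers, so it has snapped. I'll lift straight up, move away and check.

Request:
arm_command(plan=[0,0,0,0,0,-2,44,0,0,0,0,0,-3,44,0,0,0,0,0,-3,44,0,0,0,0,0,-3,44,0,0,0,0,0,-3,44,0,0,0,0,-3,-1,44,0,0,0,0,-3,0,44,0,0,0,0,-3,0,44,0,0,0,0,-3,0,44,0,0,0,0,-3,0,44,0,0,0,0,-2,0,44,0,0,0,0,0,0,44,0,0,0,0,0,0,44])

```text
time: 15.4
ee_pos: [0.3309, 0.1236, 0.2402]
orientation: [0.001, 0.548, 0.837, 0.0]
force: [0.3, 0.5, -0.3]
opening: 0.0401
```

```bash
python3 st.py;python3 - <<'E'
from h import *
for n,o,s_ in(("side",(185,170),(120,100)),("top",(170,135),(130,100))):
    zoom(n,env.grab_frame(n),o,s_,6,f"pics/{n}10z.png")
E
```

```text
t 15.4 loc mm [-169.   128.6  240.2] F loc [ 0.5  0.3 -0.3] tau [-0.01 -0.14 -0.03] open 40.1
tool in slide x: [ 0.001  1.    -0.001] z: [ 0.002 -0.001 -1.   ] J [ 0.14  0.02 -0.64  2.12  0.01  1.01 -0.1 ]
```

View pics/side10z.png

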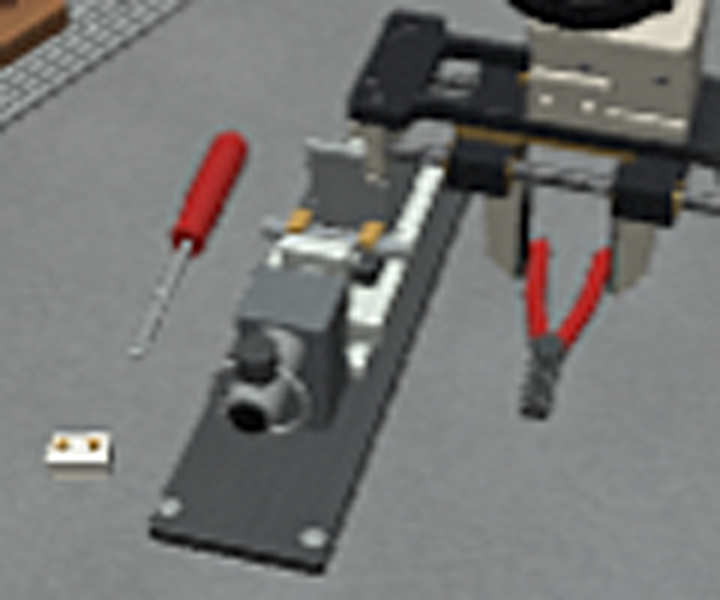

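View pics/top10z.png

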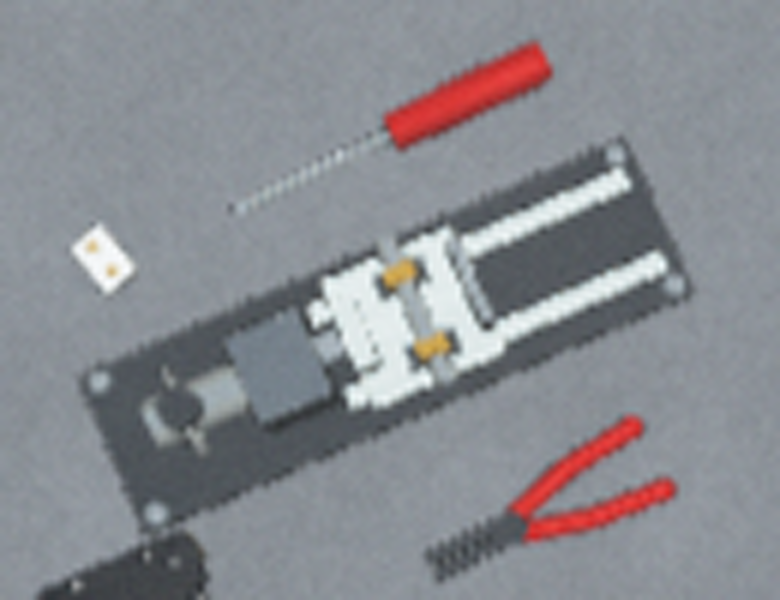

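The top view shows the ring edge-on across the tube at the pin, around (185,415). The side view shows it hanging round the tube at about (295,400). The pin is down, the carriage is forward, and the pliers, screwdriver and terminal haven't moved.

```bash
python3 -c "
from rig import env
print(env.sign_off(), env.state()['time'])"
```

```text
the job is handed in; nothing more can be done
the job is handed in; nothing more can be done
```

The job is done and handed in. The robot's clock read 15.4 s at my last check, well inside the 58 s limit.

- **Carriage:** I pushed it with the closed fingertips at about 6–7 N until it stopped moving and the force climbed to about 49 N.
- **Pin:** I pressed it down at about 8 N until it bottomed at a force of about 47 N. The fingertips were then about 109 mm above the bench, the stated fully-home height.
- **Ring:** I flipped it with the fingers opened to 40 mm so they passed either side of the head. It left the fingers past level and the force dropped to about zero.

**Last checks:** With the arm clear and reading about zero force, the final pictures show the ring hanging upright around the tube at the pin. The carriage is still forward and the pin is down. The pliers, screwdriver and terminal look unmoved; I did not zoom in on the brush or the wooden block, and the arm did not go down near either.

**Force limit:** The two end-stop pushes, about 49 N and 47 N, went above 40 N. They were made with the fingertips, not the arm or gripper body, and stayed under the 120 N wrist limit.

**Camera agreement:** The side-camera calibration placed the fingertips about 3 mm from where the arm measured them. This did not affect the work.

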